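Hold the meter box lid open for a reading

ROBOT

A 7-joint arm with a two-finger parallel gripper is mounted at the origin on the work surface. World frame = base frame: x ahead of the robot, y to its left, z up, the work surface at z = 0. Lengths are in m, angles in rad, forces in N, time in s.
With the tool pointing down it reaches from about 0.4 to 0.85 m from the base axis. Payload 10.4 kg.
Tool frame: the origin (TCP) lies between the finger pads; the fingertips stand tcp_to_tips ahead of it and the grasp point (between the pads) lies 8 mm behind it (tcp_to_tips is the distance from the TCP to the fingertips, in m); z points along the fingers, y is the line along which they close (so a half turn about z gives the same grasp; the last joint's range is limited). The gripper opens to 85 mm and grips with 20 to 120 N. Pads are 22 mm wide; open, the fingers measure 114 mm over their backs; the gripper's body (76 mm by 85 mm) begins 54 mm behind the grasp point. The pads swing forward as they close: fully open they stand 13 mm farther back than shut.
Start: joints at [1.127, 0.332, -0.065, 1.46, 0.022, 1.35, -0.088], TCP at [0.255, -0.57, 0.242] pointing down, gripper open.
Joint ranges: [-2.6, 2.6], [-0.5, 2.12], [-1.47, 1.34], [0.16, 2.42], [-1.27, 4.41], [0.06, 2.06], [-2.6, 2.6]. Speed limits (rad/s): [2.22, 2.22, 2.79, 2.79, 3.14, 3.14, 3.14].

INTERFACE

Orientations are given as a unit quaternion [x, y, z, w].
In Python, from workcell import * gives the robot as it stands.
- The arm moves only by the tool apply_moves, never from a script. Its argument "rows" is a list of rows, each an object of numbers: "x", "y", "z": the shift along the tool's x, y, z in mm; "ax", "ay", "az": the turn, a rotation vector about the tool's x, y, z in degrees; "gripper": the closure, from 0 (fully open) to 1 (shut). A call has 1 to 5 rows; each row shifts and turns the commanded pose from where the row before left it, along the tool's axes as they then stand; what a row does not reach is not made up. A row lasts 1/12 s, in which the tool goes at most 41.7 mm and 7.16 degrees, less where a joint would pass 70% of its speed; a pose out of reach is approached as far as the arm can. A call with a gripper value outside its range is refused whole. The fingers move at their own pace and stop on an object; "newtons" is the grip in N (left out, the last holds). Time passes only in rows, so rows that do not move let the fingers close. It gives the time, the measured TCP pose, the force, the opening and the grip force at its end, in the units of the state.
- get_obs(): the state, without advancing time (a new reading comes with each control period).
- camera(name): name is "scene" or "top" or "wrist"; returns a dict with "color" (480x640x3 uint8, red, green, blue), "fov_y" (degrees; the focal length in pixels is half the picture's height over the tangent of half this angle, whatever the lens; pixels are square), "cx", "cy" (the principal point, pixels), "rvec" (rotation vector, rad) and "tvec" (3), from world to camera coordinates, as OpenCV has them. Camera axes: x right, y down, z forward; pixel columns grow to the right and rows downward; lengths in m; the calibration is good to about 2 mm. A picture is of the moment at which its call begins. There is no depth.
- hand_in(): hands the job in; it is judged then, once.
The state is a dict: "clock": time; "joint_pos": joint angles; "joint_velocities": joint speeds; "tau": joint torques, N m; "position": TCP position; "ee_rot": TCP orientation; "ft_force": force on the tool from outside, world axes, zero at the start; "torque": the same for the moment, N m; "grip_width": opening from 0.0 (shut) to 1.0 (fully open); "grasp_force": force on a finger pad.
Only numpy, scipy, OpenCV 4.12 (cv2) and the standard library are available. Lean on these libraries where they do the work, as an engineer would, in place of code of your own. Each camera call takes 0.05 s, during which the arm holds its last target. There are 200 camera calls.

TASK

The meter inside the steel box on the counter has to be read: draw the bolt on the side of the box fully out, then lift the hinged lid by its front bar to 60 degrees from shut. The lid falls shut by itself, so finish while still holding it steady there with the gripper's fingers, with the bolt left drawn and the loose fittings around left where they are.

Things in the scene. Friction and masses are not known exactly. Their poses are not given: they have to be found in the camera images.
- meter_box: Fixed open steel box with a water meter in it, 170 (x) x 220 (y) x 85 mm tall, walls 5 mm. Origin: centre of its underside on the counter; z up, own +x points to its hinge side (away from the robot), own +y to the side that carries the bolt. It is turned about z by up to 0.35 rad.
- lid (a joint): Angle in rad of the aluminium lid (170 x 220 x 6 mm plate lying on the box, about 0.55 kg): 0 is shut (level), grows as the front edge rises, stop at 1.4 (80 degrees). The hinge is free: at every angle the lid falls shut unless held.
- lid_axis (a point): Middle of the lid's hinge line, at the middle of the box's far (+x) top rim, 88.5 mm above the counter; the line runs along the box's y. The lid turns about it.
- lid_bar (a point): Middle of the lid's handle: a round steel bar, 12 mm diameter, 100 mm long along the box's y, 45 mm in front of the lid's front edge and in the lid's plane, joined to the lid by a 12 mm arm at each end; 215 mm from the hinge line and 88.5 mm above the counter when shut. Between bar and lid edge it is open (39 mm) for a finger, and the round bar can turn between the finger pads.
- bolt (a joint): Travel in m of the steel slide bolt on the box's +y side: it starts at 0 to 0.01 with its 12 mm rod 15 to 25 mm over the lid's edge, which bars the lid; it slides towards the box's +y, away from the box, to its stop at 0.05 (fully drawn). About 2 N of friction plus 5 N per m/s; it stays where it is left.
- bolt_post (a point): Grip point on the bolt's upright steel post: 16 mm diameter, on the post's axis, 17 mm below its top, 130 mm above the counter; 55 mm out from the box's side at travel 0 and 30 mm to the box's -x from its centre; it moves with the bolt. The rod's top is 25 mm below this point; a saddle over the rod beside the box tops out 20 mm below it, 27 mm from the post's axis at travel 0.
- coupling_a: Bystander: brass hexagon coupling, 50 mm tall, 48 mm across, standing behind the bolt. Origin: centre of its underside.
- coupling_b: Bystander: an identical brass hexagon coupling, standing on the counter away from the box. Origin: centre of its underside.
- strainer_cap: Bystander: white plastic strainer cap, 60 mm across, 34 mm tall, beside the box on the side without the bolt. Origin: centre of its underside.
- reducer: Bystander: small copper reducer fitting, 36 mm across, 48 mm tall. Origin: centre of its underside.
- nozzle: Bystander: chrome flow nozzle, tapered, 44 mm across, 85 mm tall. Origin: centre of its underside.
- spanner: Bystander: steel wrench, 190 mm long, lying flat. Origin: centre of its underside.

How it is judged:
By the outcome, as a careful person would: the job done as asked, in the order asked, and still so for the second after the job is handed in, while the arm keeps its last pose, push and grip.
It also fails if it takes over 48 s, if anything falls off the work surface, if the arm or the gripper's body presses on something with over 40 N, if the wrist force passes 120 N, or if a joint passes its speed limit or range.

## Working session

There is one attempt and no reset: what is moved stays moved. The work goes in short steps, Python scripts to look and compute and a tool call to move; the robot and the scene stay as the last step left them, time stands still between calls to the robot, and variables do not carry over. Pictures are saved under pics/ and viewed, at most 10 in all, crops included, and the job is handed in when it is done.

Besides the shell and the picture viewer there is one more tool, called in YAML: its name, and indented under it one key for each argument. apply_moves: Moves the arm, as the interface text tells. Its arguments: {"type":"object","properties":{"rows":{"type":"array","items":{"type":"object","properties":{"x":{"type":"number"},"y":{"type":"number"},"z":{"type":"number"},"ax":{"type":"number"},"ay":{"type":"number"},"az":{"type":"number"},"gripper":{"type":"number"}}}},"newtons":{"type":"number"}},"required":["rows"]}

```bash
mkdir -p pics
cat > h.py <<'E'
from workcell import *
import numpy as np, cv2
from scipy.spatial.transform import Rotation as R
def K(c):
    f=240/np.tan(np.radians(c['fov_y'])/2); return np.array([[f,0,c['cx']],[0,f,c['cy']],[0,0,1]])
def ray(c,u,v,z):
    Rm=cv2.Rodrigues(np.array(c['rvec'],float))[0]; t=np.array(c['tvec'],float)
    o=-Rm.T@t; d=Rm.T@np.linalg.solve(K(c),[u,v,1]); return o+d*(z-o[2])/d[2]
def proj(c,P):
    return cv2.projectPoints(np.atleast_2d(np.array(P,float)),np.array(c['rvec'],float),np.array(c['tvec'],float),K(c),None)[0][:,0]
def save(c,n): cv2.imwrite('pics/'+n,c['color'][:,:,::-1])
E
python3 - <<'E'
from h import *
import pickle
o=get_obs(); print({k:np.round(v,3) if not isinstance(v,dict) else v for k,v in o.items()})
import workcell; print([n for n in dir(workcell) if 'tip' in n.lower()], globals().get('tcp_to_tips'))
for n in ('scene','top'):
    c=camera(n); save(c,n+'.png'); pickle.dump(c,open(n+'.pkl','wb')); print(n,c['fov_y'],c['cx'],c['cy'],c['rvec'],c['tvec'])
E
```

```text
{'clock': np.float64(0.0), 'joint_pos': array([ 1.127,  0.333, -0.065,  1.461,  0.022,  1.35 , -0.089]), 'joint_velocities': array([-0.001, -0.   , -0.   ,  0.001,  0.001, -0.001,  0.001]), 'tau': array([ 0.0000e+00, -6.2545e+01,  4.9000e-02, -3.9160e+01,  1.6000e-02,
        1.0000e-02, -0.0000e+00]), 'position': array([ 0.255, -0.57 ,  0.242]), 'ee_rot': array([ 0.978,  0.209, -0.   , -0.001]), 'ft_force': array([-0.114,  0.594,  0.361]), 'torque': array([0.019, 0.042, 0.027]), 'grasp_force': np.float64(0.0), 'grip_width': np.float64(0.997)}
['tcp_to_tips'] 0.011
scene 55.75855495080328 324.9704047817922 241.49656954336533 [ 1.0801758   2.58199854 -0.77970254] [ 0.40634107 -0.27296618  1.46552159]
top 46.29859166835676 318.6895361224592 251.13870499708878 [ 2.1580981  -2.14242455  0.10935948] [-0.00537285  0.58053217  1.68227961]
```

View pics/top.png

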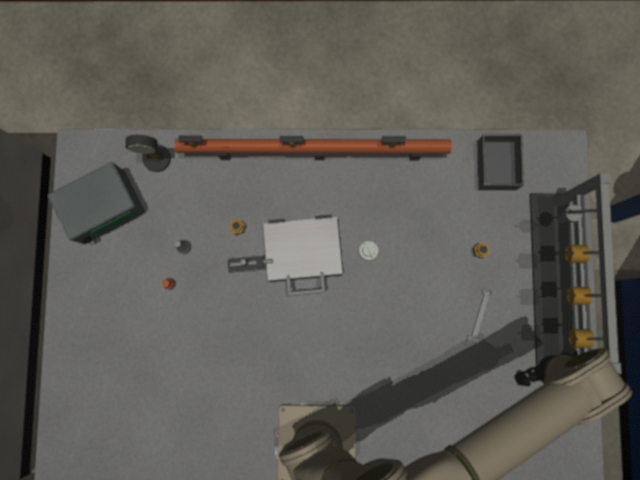

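View pics/scene.png

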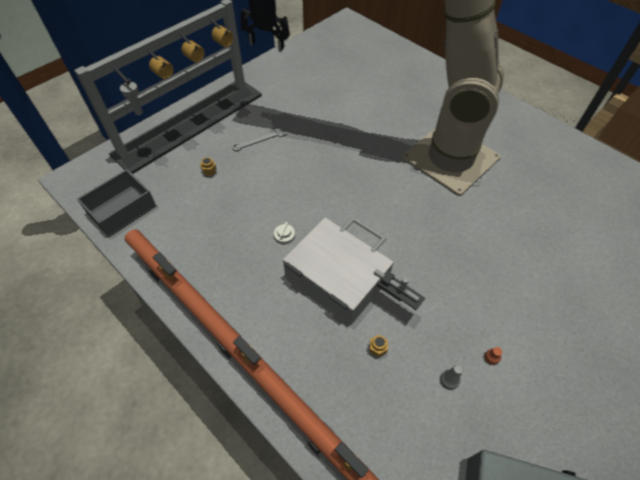

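The top view shows the box lid around (303,249), the handle at (307,291), and the bolt on the left around (245,263). I'll enlarge this area.

Run:
```python
from h import *
a=cv2.imread('pics/top.png')[205:300,220:350]; cv2.imwrite('pics/tc.png',cv2.resize(a,None,fx=6,fy=6,interpolation=cv2.INTER_CUBIC))
a=cv2.imread('pics/scene.png')[210:330,275:435]; cv2.imwrite('pics/sc.png',cv2.resize(a,None,fx=5,fy=5,interpolation=cv2.INTER_CUBIC))
```

```text
(no output)
```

View pics/tc.png

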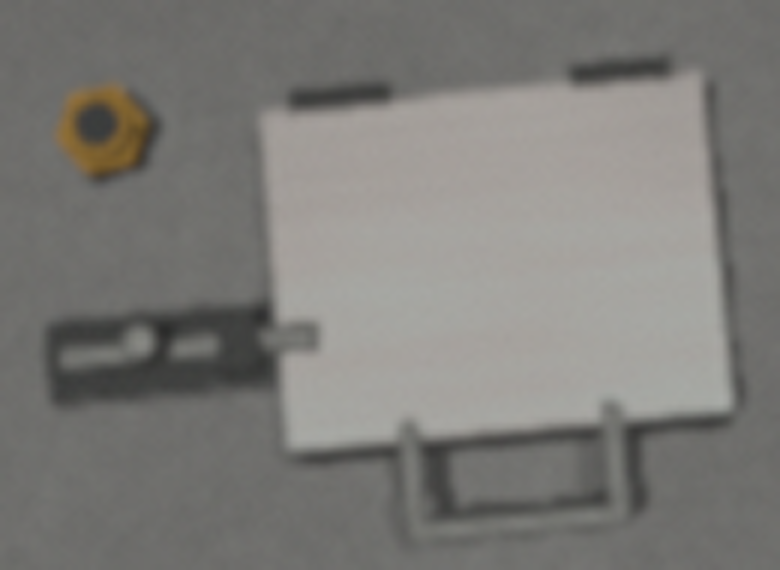

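View pics/sc.png

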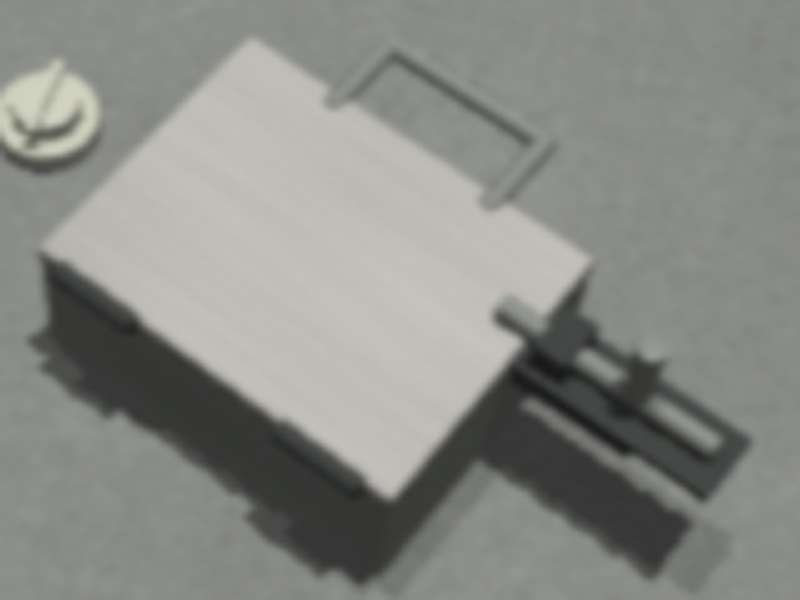

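The lid corners are clear in both crops: top (262,112), (703,72), (733,412), (290,452); scene (42,248), (253,38), (592,262), (393,500). In the top crop the bar ends are at (418,528) and (620,510), and the post top is at (140,338).

Run:
```python
from h import *
import pickle
from scipy.optimize import least_squares
T=pickle.load(open('top.pkl','rb'));S=pickle.load(open('scene.pkl','rb'))
t=lambda p:(np.array(p)+.5)/6-.5+[220,205]
s=lambda p:(np.array(p)+.5)/5-.5+[275,210]
L=[[.085,.11,.0915],[.085,-.11,.0915],[-.085,-.11,.0915],[-.085,.11,.0915]]
tp=t([(262,112),(703,72),(733,412),(290,452)]); sp=s([(393,500),(42,248),(253,38),(592,262)])
def W(p,P): return np.array(P)@R.from_euler('z',p[2]).as_matrix().T+[p[0],p[1],0]
f=lambda p,w=(1,1):np.r_[w[0]*(proj(T,W(p,L))-tp).ravel(),w[1]*(proj(S,W(p,L))-sp).ravel()]
for w in((1,0),(0,1),(1,1)):
    r=least_squares(f,[.6,0,0],args=(w,)); print(w,np.round(r.x,4),np.abs(r.fun).max().round(2))
p=r.x
for u in[(418,528),(620,510)]: print('bar',ray(T,*t(u),.0885).round(4))
print('bar exp',W(p,[[-.13,.05,.0885],[-.13,-.05,.0885]]).round(4))
q=ray(T,*t((140,338)),.147); print('post',q.round(4)); q2=ray(S,*s((651,352)),.147); print(q2.round(4))
for a in(q,q2): print('box frame',(R.from_euler('z',-p[2]).apply(a-[p[0],p[1],0])).round(4))
print('coupling',ray(T,*t((100,128)),.05))
o=get_obs();print(R.from_quat(o['ee_rot']).as_matrix().round(3))
```

```text
(1, 0) [0.5826 0.0461 0.0967] 0.31
(0, 1) [0.5835 0.0474 0.0979] 0.69
(1, 1) [0.5831 0.0468 0.0973] 0.64
bar [0.4508 0.0833 0.0885]
bar [ 0.4604 -0.0156  0.0885]
bar exp [[ 0.4488  0.0839  0.0885]
 [ 0.4585 -0.0156  0.0885]]
post [0.5375 0.2131 0.147 ]
[0.5398 0.2144 0.147 ]
box frame [-0.0292  0.17    0.147 ]
box frame [-0.0267  0.171   0.147 ]
coupling [0.65486466 0.25131316 0.05      ]
[[ 0.913  0.408 -0.001]
 [ 0.408 -0.913  0.001]
 [-0.    -0.001 -1.   ]]
```

apply_moves:
  rows:
    - {"x": 28, "y": -29, "gripper": 0}
    - {"x": 28, "y": -29}
    - {"x": 28, "y": -29}
    - {"x": 28, "y": -29}
    - {"x": 28, "y": -29}
  newtons: 40

```text
invalid input at $.rows[0]: expected keys x, y, z, ax, ay, az, gripper
```

apply_moves:
  rows:
    - {"x": 28, "y": -29}
    - {"x": 28, "y": -29}
    - {"x": 28, "y": -29}
    - {"x": 28, "y": -29}
    - {"x": 28, "y": -29}

```text
invalid input at $.rows[0]: expected keys x, y, z, ax, ay, az, gripper
```

apply_moves:
  rows:
    - {"x": 28, "y": -29}
    - {"x": 28, "y": -29}
    - {"x": 28, "y": -29}
    - {"x": 28, "y": -29}
    - {"x": 28, "y": -29}

```text
invalid input at $.rows[0]: expected keys x, y, z, ax, ay, az, gripper
```

apply_moves:
  rows:
    - {"x": 28, "y": -29}
    - {"x": 28, "y": -29}
    - {"x": 28, "y": -29}
    - {"x": 28, "y": -29}
    - {"x": 10, "y": -10}

```text
invalid input at $.rows[0]: expected keys x, y, z, ax, ay, az, gripper
```

apply_moves:
  rows:
    - {"az": -7}
    - {"az": -7}
    - {"az": -7}
    - {"az": -7}
    - {"az": -7}

```text
invalid input at $.rows[0]: expected keys x, y, z, ax, ay, az, gripper
```

apply_moves:
  rows:
    - {"az": -7}
    - {"az": -7}
    - {"az": -7}
    - {"az": -7}
    - {"az": -7}

```text
invalid input at $.rows[0]: expected keys x, y, z, ax, ay, az, gripper
```

```bash
cat >> h.py <<'E'
B=np.array([.5831,.0468,.0973])
def W(P): return R.from_euler('z',B[2]).apply(P)+[B[0],B[1],0]
def go(P,yaw_y=B[2]):
    """mm in tool axes to TCP target P; deg az to bring tool y to box x (mod 180)"""
    o=get_obs(); M=R.from_quat(o['ee_rot']).as_matrix()
    d=M.T@(np.array(P)-o['position'])*1e3
    a=np.degrees(yaw_y-np.arctan2(M[1,1],M[0,1])); a=(a+90)%180-90
    print('pos',o['position'].round(4),'t',round(o['clock'],2),'tool shift mm',d.round(1),'az',round(-a,1),'z',M[:,2].round(3),'w',o['grip_width'].round(3),'F',o['ft_force'].round(1),'g',o['grasp_force'].round(1),'q',o['joint_pos'].round(2))
E
python3 - <<'E'
from h import *
go(W([-.030,.170,.24]))
c=camera('wrist'); save(c,'w1.png'); print(c['tvec'],proj(c,W([-.030,.170,.147])))
E
```

```text
Traceback (most recent call last):
  File "h.py", line 19, in go
    print('pos',o['position'].round(4),'t',round(o['clock'],2),'tool shift mm',d.round(1),'az',round(-a,1),'z',M[:,2].round(3),'w',o['grip_width'].round(3),'F',o['ft_force'].round(1),'g',o['grasp_force'].round(1),'q',o['joint_pos'].round(2))
                                                                                                                                   ^^^^^^^^^^^^^^^^^^^^^
AttributeError: 'float' object has no attribute 'round'
```

All seven keys are required in every row. I'll send the moves again in full.

apply_moves:
  rows:
    - {"x": 28, "y": -29, "z": 0, "ax": 0, "ay": 0, "az": 0, "gripper": 0}
    - {"x": 28, "y": -29, "z": 0, "ax": 0, "ay": 0, "az": 0, "gripper": 0}
    - {"x": 28, "y": -29, "z": 0, "ax": 0, "ay": 0, "az": 0, "gripper": 0}
    - {"x": 28, "y": -29, "z": 0, "ax": 0, "ay": 0, "az": 0, "gripper": 0}
    - {"x": 28, "y": -29, "z": 0, "ax": 0, "ay": 0, "az": 0, "gripper": 0}
  newtons: 40

```text
clock: 0.52
position: [0.324, -0.379, 0.242]
ee_rot: [0.978, 0.209, -0.0, -0.0]
ft_force: [0.8, 0.1, 0.7]
grip_width: 0.999
grasp_force: 0.0
```

apply_moves:
  rows:
    - {"x": 28, "y": -29, "z": 0, "ax": 0, "ay": 0, "az": 0, "gripper": 0}
    - {"x": 28, "y": -29, "z": 0, "ax": 0, "ay": 0, "az": 0, "gripper": 0}
    - {"x": 28, "y": -29, "z": 0, "ax": 0, "ay": 0, "az": 0, "gripper": 0}
    - {"x": 28, "y": -29, "z": 0, "ax": 0, "ay": 0, "az": 0, "gripper": 0}
    - {"x": 28, "y": -29, "z": 0, "ax": 0, "ay": 0, "az": 0, "gripper": 0}

```text
clock: 0.93
position: [0.3925, -0.1895, 0.2422]
ee_rot: [0.978, 0.209, -0.0, 0.0]
ft_force: [1.4, -0.2, 0.7]
grip_width: 1.003
grasp_force: 0.0
```

apply_moves:
  rows:
    - {"x": 28, "y": -29, "z": 0, "ax": 0, "ay": 0, "az": 0, "gripper": 0}
    - {"x": 28, "y": -29, "z": 0, "ax": 0, "ay": 0, "az": 0, "gripper": 0}
    - {"x": 28, "y": -29, "z": 0, "ax": 0, "ay": 0, "az": 0, "gripper": 0}
    - {"x": 28, "y": -29, "z": 0, "ax": 0, "ay": 0, "az": 0, "gripper": 0}
    - {"x": 28, "y": -29, "z": 0, "ax": 0, "ay": 0, "az": 0, "gripper": 0}

```text
clock: 1.35
position: [0.461, 0.0001, 0.2424]
ee_rot: [0.978, 0.209, 0.0, 0.0]
ft_force: [0.3, 0.0, 0.9]
grip_width: 1.001
grasp_force: 0.0
```

```bash
sed -i "s/o\['grip_width'\].round(3)/round(o['grip_width'],3)/;s/o\['grasp_force'\].round(1)/round(o['grasp_force'],1)/" h.py
sed -i "s/    o=get_obs(); M/    o={k:np.array(v,float) if np.ndim(v) else float(v) for k,v in get_obs().items()}; M/" h.py
python3 - <<'E'
from h import *
go(W([-.030,.170,.24]))
E
```

```text
pos [4.610e-01 1.000e-04 2.424e-01] t 1.35 tool shift mm [ 156.1 -163.5    2.3] az -71.5 z [ 0. -0. -1.] w 1.001 F [0.3 0.  0.9] g 0.0 q [ 0.56  0.   -0.65  1.84  0.    1.3  -1.24]
```

apply_moves:
  rows:
    - {"x": 28, "y": -29, "z": 0, "ax": 0, "ay": 0, "az": 0, "gripper": 0}
    - {"x": 28, "y": -29, "z": 0, "ax": 0, "ay": 0, "az": 0, "gripper": 0}
    - {"x": 28, "y": -29, "z": 0, "ax": 0, "ay": 0, "az": 0, "gripper": 0}
    - {"x": 28, "y": -29, "z": 0, "ax": 0, "ay": 0, "az": 0, "gripper": 0}
    - {"x": 28, "y": -29, "z": 0, "ax": 0, "ay": 0, "az": 0, "gripper": 0}

```text
clock: 1.77
position: [0.5299, 0.1892, 0.2421]
ee_rot: [0.978, 0.208, -0.0, 0.0]
ft_force: [0.2, -0.1, -0.3]
grip_width: 0.999
grasp_force: 0.0
```

apply_moves:
  rows:
    - {"x": 16, "y": -18, "z": 0, "ax": 0, "ay": 0, "az": 0, "gripper": 0}
    - {"x": 0, "y": 0, "z": 0, "ax": 0, "ay": 0, "az": -7, "gripper": 0}
    - {"x": 0, "y": 0, "z": 0, "ax": 0, "ay": 0, "az": -7, "gripper": 0}
    - {"x": 0, "y": 0, "z": 0, "ax": 0, "ay": 0, "az": -7, "gripper": 0}
    - {"x": 0, "y": 0, "z": 0, "ax": 0, "ay": 0, "az": -7, "gripper": 0}

```text
clock: 2.18
position: [0.5366, 0.2108, 0.2418]
ee_rot: [0.897, 0.442, -0.0, -0.0]
ft_force: [0.5, 0.8, 0.1]
grip_width: 1.001
grasp_force: 0.0
```

apply_moves:
  rows:
    - {"x": 0, "y": 0, "z": 0, "ax": 0, "ay": 0, "az": -7, "gripper": 0}
    - {"x": 0, "y": 0, "z": 0, "ax": 0, "ay": 0, "az": -7, "gripper": 0}
    - {"x": 0, "y": 0, "z": 0, "ax": 0, "ay": 0, "az": -7, "gripper": 0}
    - {"x": 0, "y": 0, "z": 0, "ax": 0, "ay": 0, "az": -7, "gripper": 0}
    - {"x": 0, "y": 0, "z": 0, "ax": 0, "ay": 0, "az": -7, "gripper": 0}

```text
clock: 2.6
position: [0.5366, 0.2105, 0.2419]
ee_rot: [0.723, 0.691, -0.0, -0.0]
ft_force: [0.6, -0.1, -0.6]
grip_width: 1.002
grasp_force: 0.0
```

apply_moves:
  rows:
    - {"x": 0, "y": 0, "z": 0, "ax": 0, "ay": 0, "az": -7, "gripper": 0}
    - {"x": 0, "y": 0, "z": 0, "ax": 0, "ay": 0, "az": -1.5, "gripper": 0}
    - {"x": 0, "y": 0, "z": 0, "ax": 0, "ay": 0, "az": 0, "gripper": 0}

```text
clock: 2.85
position: [0.5367, 0.2104, 0.242]
ee_rot: [0.672, 0.74, -0.0, -0.0]
ft_force: [0.2, 0.6, 0.4]
grip_width: 1.001
grasp_force: 0.0
```

Run:
```python
from h import *
go(W([-.030,.170,.123]))
c=camera('wrist'); save(c,'w1.png'); print(proj(c,[W([-.030,.170,.147]),W([-.085,.11,.0915]),W([-.03,.095,.105])]))
```

```text
pos [0.5367 0.2104 0.242 ] t 2.85 tool shift mm [  2.6   0.3 119. ] az -0.1 z [-0.001  0.    -1.   ] w 1.001 F [0.2 0.6 0.4] g 0.0 q [ 0.34  0.39 -1.    1.55  0.33  1.38 -0.59]
[[319.8890125  245.50896554]
 [261.48013752 286.03600803]
 [319.82952372 307.42933331]]
```

View pics/w1.png

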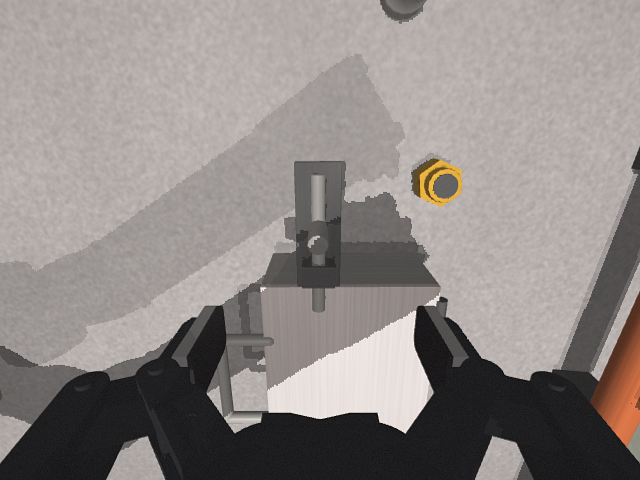

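The post top appears at (318,243) against a predicted (320,245), and the lid corner at (262,287) against (261,286), so the fit holds. Descending and gripping.

apply_moves:
  rows:
    - {"x": 3, "y": 0, "z": 35, "ax": 0, "ay": 0, "az": 0, "gripper": 0}
    - {"x": 0, "y": 0, "z": 35, "ax": 0, "ay": 0, "az": 0, "gripper": 0}
    - {"x": 0, "y": 0, "z": 25, "ax": 0, "ay": 0, "az": 0, "gripper": 0}
    - {"x": 0, "y": 0, "z": 15, "ax": 0, "ay": 0, "az": 0, "gripper": 0}
    - {"x": 0, "y": 0, "z": 8, "ax": 0, "ay": 0, "az": 0, "gripper": 0}

```text
clock: 3.32
position: [0.5354, 0.213, 0.1219]
ee_rot: [0.673, 0.74, -0.001, -0.001]
ft_force: [-0.8, -0.8, 0.5]
grip_width: 0.998
grasp_force: 0.0
```

apply_moves:
  rows:
    - {"x": 0, "y": 0, "z": 0, "ax": 0, "ay": 0, "az": 0, "gripper": 0.6}
    - {"x": 0, "y": 0, "z": 0, "ax": 0, "ay": 0, "az": 0, "gripper": 0.6}
    - {"x": 0, "y": 0, "z": 0, "ax": 0, "ay": 0, "az": 0, "gripper": 0.6}
    - {"x": 0, "y": 0, "z": 0, "ax": 0, "ay": 0, "az": 0, "gripper": 0.6}
    - {"x": 0, "y": 0, "z": 0, "ax": 0, "ay": 0, "az": 0, "gripper": 0.6}

```text
clock: 3.73
position: [0.537, 0.2138, 0.1253]
ee_rot: [0.672, 0.741, 0.001, 0.001]
ft_force: [0.2, -0.9, -0.2]
grip_width: 0.399
grasp_force: 0.0
```

apply_moves:
  rows:
    - {"x": 0, "y": 0, "z": 0, "ax": 0, "ay": 0, "az": 0, "gripper": 1}
    - {"x": 0, "y": 0, "z": 0, "ax": 0, "ay": 0, "az": 0, "gripper": 1}
    - {"x": 0, "y": 0, "z": 0, "ax": 0, "ay": 0, "az": 0, "gripper": 1}
    - {"x": 0, "y": 0, "z": 0, "ax": 0, "ay": 0, "az": 0, "gripper": 1}
    - {"x": 0, "y": 0, "z": 0, "ax": 0, "ay": 0, "az": 0, "gripper": 1}

```text
clock: 4.15
position: [0.535, 0.214, 0.1249]
ee_rot: [0.671, 0.741, -0.001, -0.001]
ft_force: [-9.5, -2.3, 9.8]
grip_width: 0.174
grasp_force: 39.4
```

apply_moves:
  rows:
    - {"x": 8, "y": 0, "z": 0, "ax": 0, "ay": 0, "az": 0, "gripper": 1}
    - {"x": 8, "y": 0, "z": 0, "ax": 0, "ay": 0, "az": 0, "gripper": 1}
    - {"x": 8, "y": 0, "z": 0, "ax": 0, "ay": 0, "az": 0, "gripper": 1}
    - {"x": 8, "y": 0, "z": 0, "ax": 0, "ay": 0, "az": 0, "gripper": 1}
    - {"x": 8, "y": 0, "z": 0, "ax": 0, "ay": 0, "az": 0, "gripper": 1}

```text
clock: 4.57
position: [0.531, 0.2539, 0.1249]
ee_rot: [0.671, 0.741, -0.001, -0.0]
ft_force: [-9.6, -4.5, 10.5]
grip_width: 0.173
grasp_force: 39.5
```

apply_moves:
  rows:
    - {"x": 2, "y": 0, "z": 0, "ax": 0, "ay": 0, "az": 0, "gripper": 1}
    - {"x": 2, "y": 0, "z": 0, "ax": 0, "ay": 0, "az": 0, "gripper": 1}
    - {"x": 0, "y": 0, "z": 0, "ax": 0, "ay": 0, "az": 0, "gripper": 1}

```text
clock: 4.82
position: [0.5307, 0.2576, 0.125]
ee_rot: [0.671, 0.741, -0.001, -0.0]
ft_force: [-10.2, -4.1, 12.1]
grip_width: 0.173
grasp_force: 39.9
```

apply_moves:
  rows:
    - {"x": 1, "y": 0, "z": 0, "ax": 0, "ay": 0, "az": 0, "gripper": 1}
    - {"x": 1, "y": 0, "z": 0, "ax": 0, "ay": 0, "az": 0, "gripper": 1}
    - {"x": 0, "y": 0, "z": 0, "ax": 0, "ay": 0, "az": 0, "gripper": 1}

```text
clock: 5.07
position: [0.5306, 0.2578, 0.1249]
ee_rot: [0.672, 0.741, -0.003, 0.0]
ft_force: [-12.2, -10.5, 15.6]
grip_width: 0.173
grasp_force: 40.4
```

apply_moves:
  rows:
    - {"x": 1, "y": 0, "z": 0, "ax": 0, "ay": 0, "az": 0, "gripper": 1}
    - {"x": 0, "y": 0, "z": 0, "ax": 0, "ay": 0, "az": 0, "gripper": 1}
    - {"x": 0, "y": 0, "z": 0, "ax": 0, "ay": 0, "az": 0, "gripper": 1}

```text
clock: 5.32
position: [0.5307, 0.2578, 0.1249]
ee_rot: [0.672, 0.74, -0.003, 0.001]
ft_force: [-13.3, -13.9, 17.8]
grip_width: 0.176
grasp_force: 40.6
```

apply_moves:
  rows:
    - {"x": 0, "y": 0, "z": 0, "ax": 0, "ay": 0, "az": 0, "gripper": 0.3}
    - {"x": 0, "y": 0, "z": 0, "ax": 0, "ay": 0, "az": 0, "gripper": 0.3}
    - {"x": 0, "y": 0, "z": 0, "ax": 0, "ay": 0, "az": 0, "gripper": 0.3}
    - {"x": 0, "y": 0, "z": 0, "ax": 0, "ay": 0, "az": 0, "gripper": 0.3}
    - {"x": 0, "y": 0, "z": 0, "ax": 0, "ay": 0, "az": 0, "gripper": 0.3}

```text
clock: 5.73
position: [0.532, 0.2606, 0.1243]
ee_rot: [0.672, 0.741, 0.0, -0.0]
ft_force: [-0.3, 1.2, -0.3]
grip_width: 0.702
grasp_force: 0.0
```

apply_moves:
  rows:
    - {"x": 0, "y": 0, "z": -15, "ax": 0, "ay": 0, "az": 0, "gripper": 0.4}
    - {"x": 0, "y": 0, "z": -30, "ax": 0, "ay": 0, "az": 0, "gripper": 0.55}
    - {"x": 0, "y": 0, "z": -30, "ax": 0, "ay": 0, "az": 0, "gripper": 0.55}
    - {"x": 0, "y": 0, "z": -15, "ax": 0, "ay": 0, "az": 0, "gripper": 0.55}
    - {"x": 0, "y": 0, "z": 0, "ax": 0, "ay": 0, "az": 0, "gripper": 0.55}

```text
clock: 6.15
position: [0.5331, 0.2619, 0.2193]
ee_rot: [0.672, 0.741, 0.003, 0.001]
ft_force: [-0.7, -0.2, -0.5]
grip_width: 0.453
grasp_force: 0.0
```

Run:
```python
from h import *
go(W([-.130,0,.2]))
c=camera('wrist'); save(c,'w2.png'); print(proj(c,[W([-.030,.215,.147]),W([-.03,.210,.147]),W([-.085,.11,.0915])]))
```

```text
pos [0.5331 0.2619 0.2193] t 6.15 tool shift mm [-218.9 -101.5   18.3] az 0.1 z [ 0.006  0.003 -1.   ] w 0.453 F [-0.7 -0.2 -0.5] g 0.0 q [ 0.23  0.44 -0.99  1.55  0.38  1.35 -0.7 ]
[[316.9973063  266.21617   ]
 [316.99914818 273.09115121]
 [257.71783029 347.77012889]]
```

View pics/w2.png

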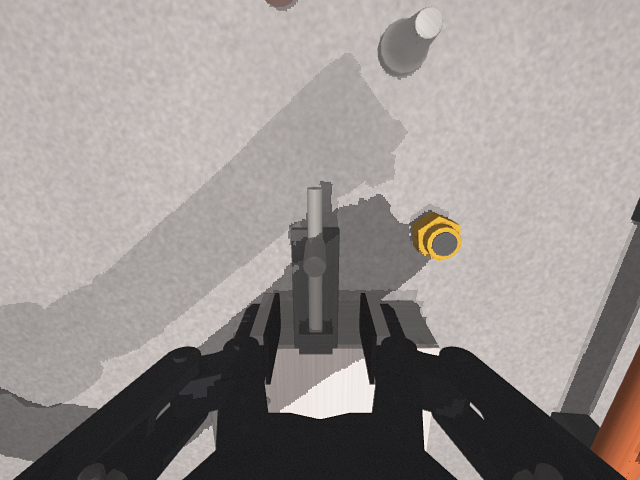

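The post top is at (315,266), exactly where full travel puts it (317,266), and the rod end is clear of the lid. Now the bar.

apply_moves:
  rows:
    - {"x": -36, "y": -17, "z": 0, "ax": 0, "ay": 0, "az": 0, "gripper": 0.57}
    - {"x": -36, "y": -17, "z": 0, "ax": 0, "ay": 0, "az": 0, "gripper": 0.57}
    - {"x": -36, "y": -17, "z": 0, "ax": 0, "ay": 0, "az": 0, "gripper": 0.57}
    - {"x": -36, "y": -17, "z": 0, "ax": 0, "ay": 0, "az": 0, "gripper": 0.57}
    - {"x": -36, "y": -17, "z": 0, "ax": 0, "ay": 0, "az": 0, "gripper": 0.57}

```text
clock: 6.62
position: [0.4635, 0.0713, 0.2134]
ee_rot: [0.672, 0.741, -0.0, -0.001]
ft_force: [0.3, -0.7, 1.6]
grip_width: 0.431
grasp_force: 0.0
```

apply_moves:
  rows:
    - {"x": -36, "y": -16, "z": 0, "ax": 0, "ay": 0, "az": 0, "gripper": 0.57}
    - {"x": -3, "y": 0, "z": 18, "ax": 0, "ay": 0, "az": 0, "gripper": 0.57}
    - {"x": 0, "y": 0, "z": 0, "ax": 0, "ay": 0, "az": 0, "gripper": 0.57}

```text
clock: 6.87
position: [0.451, 0.0291, 0.1941]
ee_rot: [0.674, 0.739, -0.002, -0.0]
ft_force: [-0.7, 0.6, -0.9]
grip_width: 0.432
grasp_force: 0.0
```

Run:
```python
from h import *
go(W([-.130,0,.0805]))
c=camera('wrist'); save(c,'w3.png'); print(proj(c,[W([-.130,0.05,.0885]),W([-.13,-.05,.0885]),W([-.085,.11,.0915]),W([-.085,-.11,.0915])]))
```

```text
pos [0.451  0.0291 0.1941] t 6.87 tool shift mm [  5.1   3.5 113.6] az -0.3 z [-0.003 -0.002 -1.   ] w 0.432 F [-0.7  0.6 -0.9] g 0.0 q [ 0.83  0.05 -1.    1.92  0.05  1.2  -0.1 ]
[[324.07352869 170.45359579]
 [324.05929036 297.04945037]
 [394.65671994  75.2262585 ]
 [376.94937729 361.56608324]]
```

View pics/w3.png

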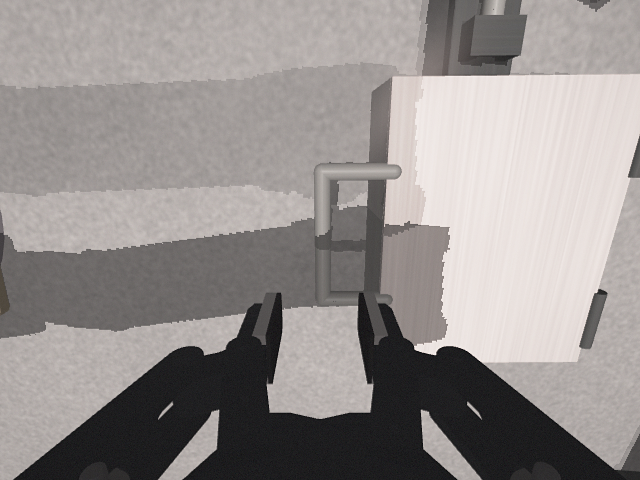

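The bar runs from (322,170) to (322,298), within 2 px of the prediction (324), so the fingers will straddle it. Descending.

apply_moves:
  rows:
    - {"x": 5, "y": 2, "z": 30, "ax": 0, "ay": 0, "az": 0, "gripper": 0.57}
    - {"x": 0, "y": 0, "z": 20, "ax": 0, "ay": 0, "az": 0, "gripper": 0.57}
    - {"x": 0, "y": 0, "z": 10, "ax": 0, "ay": 0, "az": 0, "gripper": 0.57}
    - {"x": 0, "y": 0, "z": 0, "ax": 0, "ay": 0, "az": 0, "gripper": 0.57}

```text
clock: 7.25
position: [0.4532, 0.0394, 0.1348]
ee_rot: [0.671, 0.742, -0.0, -0.002]
ft_force: [-0.4, 0.9, 0.3]
grip_width: 0.43
grasp_force: 0.0
```

Run:
```python
from h import *
go(W([-.1315,0,.0805]))
```

```text
pos [0.4532 0.0394 0.1348] t 7.25 tool shift mm [-5.4 -1.4 54.3] az 0.2 z [-0.004  0.002 -1.   ] w 0.43 F [-0.4  0.9  0.3] g 0.0 q [ 0.78  0.16 -1.01  1.98  0.15  1.08 -0.2 ]
```

apply_moves:
  rows:
    - {"x": -4, "y": -1, "z": 20, "ax": 0, "ay": 0, "az": 0, "gripper": 0.57}
    - {"x": 0, "y": 0, "z": 18, "ax": 0, "ay": 0, "az": 0, "gripper": 0.57}
    - {"x": 0, "y": 0, "z": 12, "ax": 0, "ay": 0, "az": 0, "gripper": 0.57}
    - {"x": 0, "y": 0, "z": 4, "ax": 0, "ay": 0, "az": 0, "gripper": 0.57}
    - {"x": 0, "y": 0, "z": 0, "ax": 0, "ay": 0, "az": 0, "gripper": 0.57}

```text
clock: 7.67
position: [0.4537, 0.0343, 0.0823]
ee_rot: [0.671, 0.741, -0.0, -0.001]
ft_force: [-0.2, 1.4, -0.0]
grip_width: 0.429
grasp_force: 0.0
```

apply_moves:
  rows:
    - {"x": 0, "y": 0, "z": 0, "ax": 0, "ay": 0, "az": 0, "gripper": 1}
    - {"x": 0, "y": 0, "z": 0, "ax": 0, "ay": 0, "az": 0, "gripper": 1}
    - {"x": 0, "y": 0, "z": 0, "ax": 0, "ay": 0, "az": 0, "gripper": 1}
    - {"x": 0, "y": 0, "z": 0, "ax": 0, "ay": 0, "az": 0, "gripper": 1}
    - {"x": 0, "y": 0, "z": 0, "ax": 0, "ay": 0, "az": 0, "gripper": 1}

```text
clock: 8.08
position: [0.4525, 0.0337, 0.0832]
ee_rot: [0.672, 0.741, -0.001, -0.001]
ft_force: [-12.1, 0.1, 14.6]
grip_width: 0.125
grasp_force: 39.0
```

Run:
```python
from h import *
go(W([-.1315,0,.0805]))
```

```text
pos [0.4525 0.0337 0.0832] t 8.08 tool shift mm [ 0.3 -0.2  2.7] az 0.0 z [-0.003 -0.001 -1.   ] w 0.125 F [-12.1   0.1  14.6] g 39.0 q [ 0.73  0.25 -0.97  2.03  0.25  0.98 -0.27]
```

apply_moves:
  rows:
    - {"x": 0, "y": 0.2, "z": -9.4, "ax": 0, "ay": 0, "az": 0, "gripper": 1}
    - {"x": 0, "y": 0.6, "z": -9.3, "ax": 0, "ay": 0, "az": 0, "gripper": 1}
    - {"x": 0, "y": 1.0, "z": -9.3, "ax": 0, "ay": 0, "az": 0, "gripper": 1}
    - {"x": 0, "y": 1.5, "z": -9.3, "ax": 0, "ay": 0, "az": 0, "gripper": 1}

```text
clock: 8.42
position: [0.4554, 0.0341, 0.1201]
ee_rot: [0.672, 0.741, -0.001, -0.001]
ft_force: [-7.0, 0.4, -3.6]
grip_width: 0.126
grasp_force: 38.9
```

apply_moves:
  rows:
    - {"x": 0, "y": 1.9, "z": -9.2, "ax": 0, "ay": 0, "az": 0, "gripper": 1}
    - {"x": 0, "y": 2.2, "z": -9.1, "ax": 0, "ay": 0, "az": 0, "gripper": 1}
    - {"x": 0, "y": 2.6, "z": -9, "ax": 0, "ay": 0, "az": 0, "gripper": 1}
    - {"x": 0, "y": 3.0, "z": -8.9, "ax": 0, "ay": 0, "az": 0, "gripper": 1}

```text
clock: 8.75
position: [0.4644, 0.035, 0.1562]
ee_rot: [0.671, 0.741, -0.002, -0.001]
ft_force: [-10.8, 0.3, -0.6]
grip_width: 0.127
grasp_force: 38.9
```

```bash
cat >> h.py <<'E'
def lid():
    o=get_obs(); p=np.array(o['position'],float); M=R.from_quat(o['ee_rot']).as_matrix()
    d=R.from_euler('z',-B[2]).apply(p-M[:,2]*.0053-[B[0],B[1],0])-[.085,0,.0885]
    print('angle',np.degrees(np.arctan2(d[2],-d[0])).round(2),'r',np.hypot(d[0],d[2]).round(4),'yoff',d[1].round(4))
E
python3 - <<'E'
from h import *
go(W([.085-.215*np.cos(np.pi/3),0,.0885+.215*np.sin(np.pi/3)-.0053])); lid()
E
```

```text
pos [0.4644 0.035  0.1562] t 8.75 tool shift mm [ 1.000e-01  9.620e+01 -1.136e+02] az 0.1 z [-0.005 -0.001 -1.   ] w 0.127 F [-10.8   0.3  -0.6] g 38.9 q [ 0.78  0.16 -1.01  1.93  0.15  1.13 -0.19]
angle 19.68 r 0.2169 yoff -0.0003
```

apply_moves:
  rows:
    - {"x": 0, "y": 3.4, "z": -8.7, "ax": 0, "ay": 0, "az": 0, "gripper": 1}
    - {"x": 0, "y": 3.8, "z": -8.6, "ax": 0, "ay": 0, "az": 0, "gripper": 1}
    - {"x": 0, "y": 4.1, "z": -8.4, "ax": 0, "ay": 0, "az": 0, "gripper": 1}
    - {"x": 0, "y": 4.5, "z": -8.2, "ax": 0, "ay": 0, "az": 0, "gripper": 1}

```text
clock: 9.08
position: [0.4792, 0.0364, 0.1901]
ee_rot: [0.671, 0.741, -0.003, -0.002]
ft_force: [-20.0, -1.5, 7.1]
grip_width: 0.122
grasp_force: 39.3
```

apply_moves:
  rows:
    - {"x": 0, "y": 4.9, "z": -8, "ax": 0, "ay": 0, "az": 0, "gripper": 1}
    - {"x": 0, "y": 5.2, "z": -7.8, "ax": 0, "ay": 0, "az": 0, "gripper": 1}
    - {"x": 0, "y": 5.6, "z": -7.6, "ax": 0, "ay": 0, "az": 0, "gripper": 1}
    - {"x": 0, "y": 5.8, "z": -7.3, "ax": 0, "ay": 0, "az": 0, "gripper": 1}

```text
clock: 9.42
position: [0.4995, 0.0385, 0.2213]
ee_rot: [0.671, 0.741, -0.005, -0.003]
ft_force: [-30.7, -2.8, 20.3]
grip_width: 0.122
grasp_force: 40.1
```

Run:
```python
from h import *
go(W([.085-.215*np.cos(np.pi/3),0,.0885+.215*np.sin(np.pi/3)-.0053])); lid()
```

```text
pos [0.4995 0.0385 0.2213] t 9.42 tool shift mm [ -0.   61.  -48.8] az 0.1 z [-0.01  -0.003 -1.   ] w 0.122 F [-30.7  -2.8  20.3] g 40.1 q [ 0.75  0.19 -1.    1.76  0.17  1.29 -0.2 ]
angle 39.26 r 0.2182 yoff -0.0001
```

The rising force is radial, because the commanded arc is a few mm tight. I'll ease outward and carry on with a slightly larger radius.

apply_moves:
  rows:
    - {"x": 0, "y": -1.5, "z": -1.5, "ax": 0, "ay": 0, "az": 0, "gripper": 1}
    - {"x": 0, "y": 4.5, "z": -8, "ax": 0, "ay": 0, "az": 0, "gripper": 1}
    - {"x": 0, "y": 6, "z": -7.5, "ax": 0, "ay": 0, "az": 0, "gripper": 1}

```text
clock: 9.67
position: [0.5135, 0.0398, 0.2386]
ee_rot: [0.672, 0.741, 0.001, 0.001]
ft_force: [10.4, 3.3, -14.4]
grip_width: 0.121
grasp_force: 38.7
```

Run:
```python
from h import *
go(W([.085-.218*np.cos(np.pi/3),0,.0885+.218*np.sin(np.pi/3)-.0053])); lid()
```

```text
pos [0.5135 0.0398 0.2386] t 9.67 tool shift mm [  0.1  46.1 -33.3] az 0.1 z [ 0.003  0.    -1.   ] w 0.121 F [ 10.4   3.3 -14.4] g 38.7 q [ 0.74  0.21 -1.    1.72  0.18  1.32 -0.2 ]
angle 45.07 r 0.2195 yoff -0.0002
```

apply_moves:
  rows:
    - {"x": 0, "y": 7, "z": -6.3, "ax": 0, "ay": 0, "az": 0, "gripper": 1}
    - {"x": 0, "y": 7, "z": -6.2, "ax": 0, "ay": 0, "az": 0, "gripper": 1}
    - {"x": 0, "y": 7.4, "z": -5.9, "ax": 0, "ay": 0, "az": 0, "gripper": 1}

```text
clock: 9.92
position: [0.534, 0.0419, 0.2574]
ee_rot: [0.672, 0.741, -0.0, -0.0]
ft_force: [-9.9, 0.3, 6.7]
grip_width: 0.123
grasp_force: 40.5
```

apply_moves:
  rows:
    - {"x": 0, "y": 7.6, "z": -5.6, "ax": 0, "ay": 0, "az": 0, "gripper": 1}
    - {"x": 0, "y": 7.8, "z": -5.3, "ax": 0, "ay": 0, "az": 0, "gripper": 1}
    - {"x": 0, "y": 7, "z": -4.2, "ax": 0, "ay": 0, "az": 0, "gripper": 1}
    - {"x": 0, "y": 0, "z": 0, "ax": 0, "ay": 0, "az": 0, "gripper": 1}

```text
clock: 10.25
position: [0.5574, 0.0443, 0.2737]
ee_rot: [0.672, 0.741, 0.001, 0.001]
ft_force: [-7.0, -0.7, 9.5]
grip_width: 0.121
grasp_force: 40.7
```

Run:
```python
from h import *
import pickle
go(W([.085-.2185*np.cos(np.pi/3),0,.0885+.2185*np.sin(np.pi/3)-.0053])); lid()
for n,(u,v) in dict(scene=(290,170),top=(250,190)).items():
    c=camera(n); pickle.dump(c,open(n+'2.pkl','wb'))
    a=c['color'][v:v+(120 if n=='scene' else 100),u:u+160,::-1]; cv2.imwrite(f'pics/{n}2.png',cv2.resize(a,None,fx=5,fy=5,interpolation=cv2.INTER_CUBIC))
    def P(t,y,r): return W([.085-r*np.cos(t),y,.0885+r*np.sin(t)])
    for d in(55,60,65): print(n,d,[(((proj(c,P(np.radians(d),y,r))[0]-[u,v])+.5)*5-.5).round(0).tolist() for y,r in((.11,.17),(-.11,.17),(.05,.215),(-.05,.215),(.11,0),(-.11,0))])
```

```text
pos [0.5574 0.0443 0.2737] t 10.25 tool shift mm [0.  1.5 1.3] az 0.0 z [ 0.002  0.001 -1.   ] w 0.121 F [-7.  -0.7  9.5] g 40.7 q [ 0.65  0.31 -0.98  1.55  0.26  1.42 -0.25]
angle 59.82 r 0.2204 yoff -0.0
scene 55 [[470.0, 407.0], [84.0, 157.0], [400.0, 250.0], [221.0, 137.0], [316.0, 703.0], [-35.0, 450.0]]
scene 60 [[455.0, 416.0], [67.0, 163.0], [381.0, 258.0], [199.0, 144.0], [316.0, 703.0], [-35.0, 450.0]]
scene 65 [[440.0, 427.0], [48.0, 171.0], [360.0, 271.0], [176.0, 154.0], [316.0, 703.0], [-35.0, 450.0]]
top 55 [[51.0, 301.0], [454.0, 264.0], [159.0, 330.0], [347.0, 313.0], [68.0, 168.0], [434.0, 135.0]]
top 60 [[48.0, 276.0], [453.0, 239.0], [155.0, 298.0], [344.0, 281.0], [68.0, 168.0], [434.0, 135.0]]
top 65 [[44.0, 251.0], [450.0, 214.0], [151.0, 265.0], [341.0, 248.0], [68.0, 168.0], [434.0, 135.0]]
```

View pics/scene2.png

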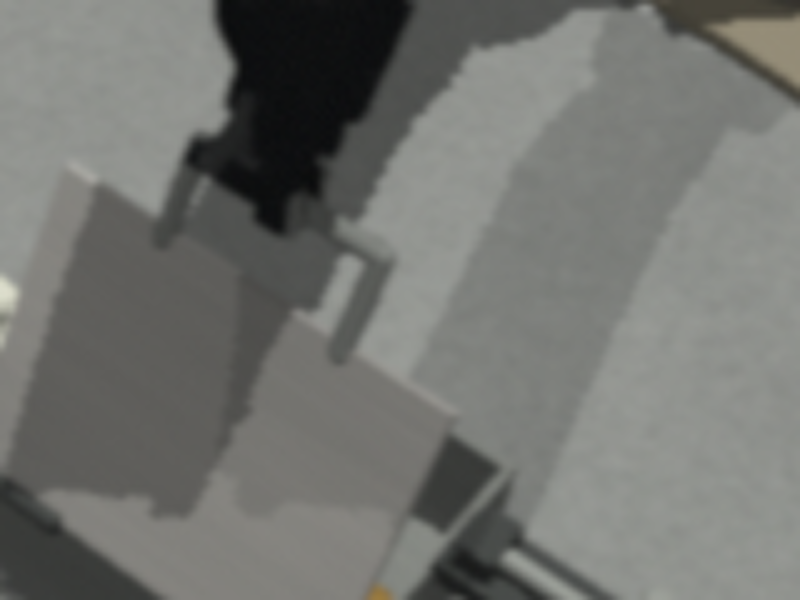

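In the scene crop the lid's left front corner is at about (456,416), predicted (455,416) for 60°; the right corner is at (75,165) against (67,163), and the bar end is near (386,260) against (381,258). That suggests 58–60°. The top view is more sensitive, so I'll check there.

View pics/top2.png

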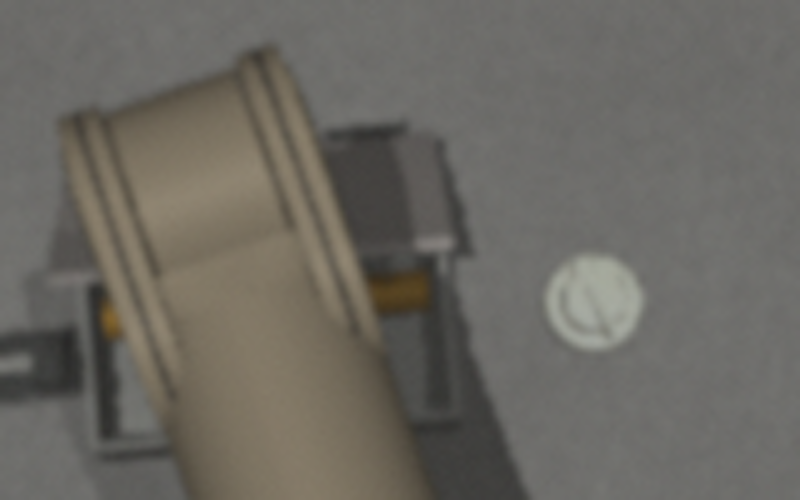

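The lid's front edge in the top view is at (50,277) and (455,243), predicted (48,276) and (453,239) for 60° at about 5 px per degree. So the lid is at about 59.5°. I'll check that it holds steady.

apply_moves:
  rows:
    - {"x": 0, "y": 0.5, "z": -0.5, "ax": 0, "ay": 0, "az": 0, "gripper": 1}
    - {"x": 0, "y": 0, "z": 0, "ax": 0, "ay": 0, "az": 0, "gripper": 1}
    - {"x": 0, "y": 0, "z": 0, "ax": 0, "ay": 0, "az": 0, "gripper": 1}
    - {"x": 0, "y": 0, "z": 0, "ax": 0, "ay": 0, "az": 0, "gripper": 1}
    - {"x": 0, "y": 0, "z": 0, "ax": 0, "ay": 0, "az": 0, "gripper": 1}

```text
clock: 10.77
position: [0.557, 0.0442, 0.2734]
ee_rot: [0.672, 0.741, 0.001, 0.0]
ft_force: [-6.3, 0.3, 7.3]
grip_width: 0.12
grasp_force: 40.5
```

apply_moves:
  rows:
    - {"x": 0, "y": 0, "z": 0, "ax": 0, "ay": 0, "az": 0, "gripper": 1}
    - {"x": 0, "y": 0, "z": 0, "ax": 0, "ay": 0, "az": 0, "gripper": 1}
    - {"x": 0, "y": 0, "z": 0, "ax": 0, "ay": 0, "az": 0, "gripper": 1}
    - {"x": 0, "y": 0, "z": 0, "ax": 0, "ay": 0, "az": 0, "gripper": 1}
    - {"x": 0, "y": 0, "z": 0, "ax": 0, "ay": 0, "az": 0, "gripper": 1}

```text
clock: 11.18
position: [0.557, 0.0442, 0.2735]
ee_rot: [0.672, 0.741, 0.001, 0.001]
ft_force: [-5.7, 0.3, 7.2]
grip_width: 0.116
grasp_force: 40.5
```

```bash
python3 -c "
from h import *
lid(); print(hand_in())"
```

```text
angle 59.68 r 0.2204 yoff -0.0
the job is handed in; nothing more can be done
None
```

I handed the job in at about 11 s: the bolt is drawn to its stop, and the gripper is holding the lid steady at about 60° (I measured 59.5–59.7°), with no sign of contact with any of the loose fittings.

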